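# Hang the blue parts bin on the louvred rack

## Robot

A 6-joint arm with a two-finger parallel gripper is mounted at the origin on the work surface. World frame = base frame: x ahead of the robot, y to its left, z up, the work surface at z = 0. Lengths are in m, angles in rad, forces in N, time in s.
With the tool pointing down it reaches from about 0.325 to 0.775 m from the base axis. Payload 5.5 kg.
Tool frame: the origin (TCP) lies midway between the tips of the shut fingers; the grasp point (between the pads) lies 19 mm behind it; z points along the fingers, y is the direction in which the jaws open and shut (so a half turn about z gives the same grasp; the last joint's range is limited). The gripper opens to 88 mm and grips with 3 to 60 N. Pads are 20 mm wide; open, the fingers measure 115 mm over their backs; the gripper's body (75 mm by 178 mm) begins 61 mm behind the grasp point.
Start: joints at [-1.347, 0.091, 1.231, -0, 1.82, -0.057], TCP at [0.166, -0.577, 0.223] pointing down, gripper open.
Joint ranges: [-2.87, 2.87], [-0.86, 2.18], [0.17, 2.46], [-1.51, 4.65], [0.06, 2.69], [-2.65, 2.65]. Speed limits (rad/s): [2.57, 2.57, 3.01, 3.14, 3.14, 3.14].

## Interface

Orientations are given as [roll, pitch, yaw] about the fixed x, y, z axes, in that order (R = Rz(yaw) Ry(pitch) Rx(roll)).
In Python, from plant import arm gives the robot as it stands. The module is installed in compiled form; this text tells all that it offers.
- The arm moves only by the tool apply_moves, never from a script. Its argument "targets" is text: rows parted by semicolons, each of 6 numbers parted by spaces: the shift along the tool's x, y, z in mm, then the turn, a rotation vector about the tool's x, y, z in degrees. A call has 1 to 12 rows; each row shifts and turns the commanded pose from where the row before left it, along the tool's axes as they then stand; what a row does not reach is not made up. A row lasts 1/10 s, in which the tool goes at most 50 mm and 8.59 degrees, less where a joint would pass 70% of its speed; a pose out of reach is approached as far as the arm can. A call is refused whole if a number of a shift passes 50 or a number of a turn 8.59, either way. A call with a gripper value outside its range is refused whole. "jaw" is the opening, from 0 (shut) to 1 (fully open), set as the call begins (left out, the last holds). The fingers move at their own pace and stop on an object; "grip_force" is the grip in N (left out, the last holds). Time passes only in rows, so rows that do not move let the fingers close. It gives the time, the measured TCP pose, the force and the opening at its end, in the units of the state.
- arm.observe(): the state, without advancing time (a new reading comes with each control period).
- arm.read_camera(name): name is "scene" or "side" or "wrist"; returns a dict with "color" (400x640x3 uint8, red, green, blue), "intrinsics" (3x3 intrinsics, pixels), "distortion" ([k1, k2, p1, p2, k3] as OpenCV has them; the pictures are not rectified), "camera_from_world" (4x4, takes a point from world to camera coordinates). Camera axes: x right, y down, z forward; pixel columns grow to the right and rows downward; lengths in m; the calibration is good to about 2 mm. A picture is of the moment at which its call begins. There is no depth.
- arm.close_job(): hands the job in, once; it reports no verdict.
The state is a dict: "t": time; "joint_pos": joint angles; "joint_vel": joint speeds; "effort": joint torques, N m; "position": TCP position; "tcp_rot": TCP orientation; "ft_force": force on the tool from outside, world axes, zero at the start; "moment": the same for the moment, N m; "gripper_width": finger opening in m.
Only numpy, scipy, OpenCV 4.12 (cv2) and the standard library are available. Lean on these libraries where they do the work, as an engineer would, in place of code of your own. Each camera call takes 0.05 s, during which the arm holds its last target.

## Task

Hang the blue parts bin on the rack's top rail, about in the middle of the free gap between the two grey bins, low front towards the robot and its rear lip hooked fully down over the rail so that it hangs level by itself. Then let go. Leave the red and yellow bins standing where they are.

Things in the scene. Friction and masses are not known exactly. Their poses are not given: they have to be found in the camera images.
- blue_bin: Blue bin, white knobs in it, 0.2 kg, upright on the bench (all in mm). Origin: centre of underside. 100 long (x), 60 wide (y), 60 high; flat side walls 60 high from x=-25 to 50 (grip across y there); front (-x) 36 high. Lip behind rear wall (x=50), 40 wide: top plate, underside z=57; at x=61 a skirt starts, sloping to x=80, z=29. Slot open below, 27 wide at mouth, 11 at top: it self-guides.
- gap (a point): Crest of the rack's 8 mm round top rail, 150 mm above the bench, mid gap. z up, y along rail, -x towards robot, where bins hang. Rack fixed: grey louvred panel 6 thick under the rail, free behind. Fixed grey bins like the blue one hang at y=-125 and 125; nothing rises over 4 mm above the crest. A hung bin: axes along these, origin about x=-55, z=-57, rear wall at the panel's front.
- red_bin: Red lipped small-parts bin, the same shape as blue_bin and also standing upright on the bench; not to be hung and not to be disturbed.
- yellow_bin: Yellow lipped small-parts bin, the same shape as blue_bin and also standing upright on the bench; not to be hung and not to be disturbed.
Things that resemble listed ones, but are neither listed nor needed, are in the scene too. Of the things that look like the blue_bin, the smallest one is meant.

How it is judged:
By the outcome, as a careful person would: the job done as asked, in the order asked, and still so for the second after the job is handed in, with the robot touching nothing.
It also fails if it takes over 37 s, if anything falls off the work surface, if the arm or the gripper's body presses on something with over 40 N, if the wrist force passes 120 N, or if a joint passes its speed limit or range.

## Working session

There is one attempt and no reset: what is moved stays moved. The work goes in short steps, Python scripts to look and compute and a tool call to move; the robot and the scene stay as the last step left them, time stands still between calls to the robot, and variables do not carry over. Pictures are saved under pics/ and viewed, and the job is handed in when it is done.

Besides the shell and the picture viewer there is one more tool, called as name(argument=value, ...), one argument or row to a line, values as JSON. apply_moves: Moves the arm, as the interface text tells. Its arguments: {"type":"object","properties":{"targets":{"type":"string"},"jaw":{"type":"number"},"grip_force":{"type":"number"}},"required":["targets"]}

```bash
mkdir -p pics
cat > h.py <<'E'
import numpy as np, cv2
from plant import arm
def shot(name,tag):
    c=arm.read_camera(name); cv2.imwrite(f'pics/{tag}.png',c['color'][:,:,::-1])
    np.savez(f'pics/{tag}.npz',**{k:np.array(v) for k,v in c.items()}); return c
def load(tag): return np.load(f'pics/{tag}.npz')
def ray(c,uv):
    n=cv2.undistortPoints(np.array(uv,float).reshape(-1,1,2),c['intrinsics'],c['distortion']).reshape(-1,2)
    T=np.linalg.inv(c['camera_from_world']); d=np.c_[n,np.ones(len(n))]@T[:3,:3].T
    return T[:3,3],d
def plane(c,uv,z):
    o,d=ray(c,uv); return o+d*((z-o[2])/d[:,2])[:,None]
def proj(c,P):
    T=c['camera_from_world']; r,_=cv2.Rodrigues(T[:3,:3])
    return cv2.projectPoints(np.array(P,float).reshape(-1,1,3),r,T[:3,3],c['intrinsics'],c['distortion'])[0].reshape(-1,2)
def tri(cs,uvs):
    A=np.zeros((3,3));b=np.zeros(3)
    for c,uv in zip(cs,uvs):
        o,d=ray(c,[uv]);d=d[0]/np.linalg.norm(d[0]);M=np.eye(3)-np.outer(d,d);A+=M;b+=M@o
    return np.linalg.solve(A,b)
E
python3 - <<'E'
from h import *
for n in ['scene','side','wrist']:
    c=shot(n,n+'0'); T=np.linalg.inv(c['camera_from_world']); print(n,T[:3,3].round(3),T[:3,2].round(3))
s=arm.observe(); print(s['t'],s['position'],s['tcp_rot'],s['gripper_width'])
E
```

```text
scene [0.904 0.783 1.035] [-0.363 -0.553 -0.75 ]
side [0.305 0.648 0.775] [ 0.171 -0.627 -0.76 ]
wrist [ 0.23  -0.559  0.383] [-0.237 -0.067 -0.969]
0.15 [ 0.16621284 -0.57626176  0.22174274] [-3.14000895e+00 -6.34297951e-05  2.80782733e-01] 0.08794652594614229
```

View pics/scene0.png

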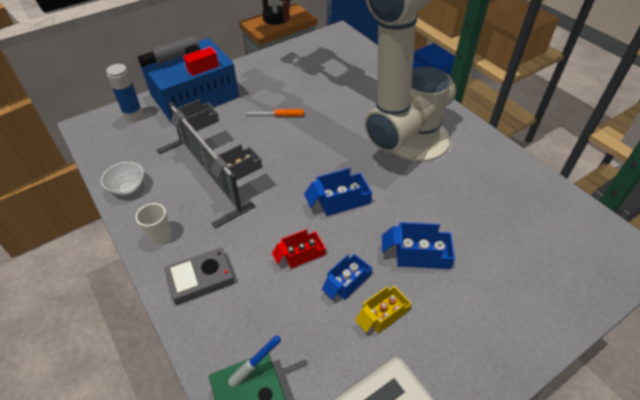

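View pics/side0.png

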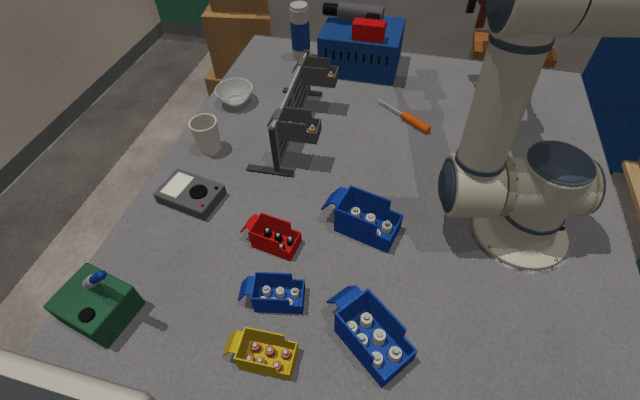

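View pics/wrist0.png

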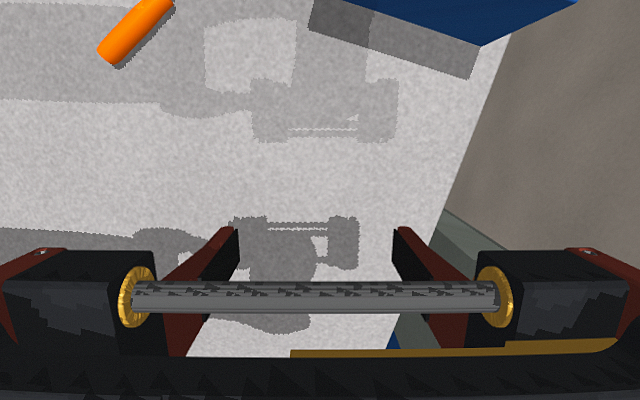

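The target is the small blue bin between the red and yellow ones, at scene (348,277) and side (277,293). Two larger blue bins act as decoys. The rack is at scene (210,155) and side (290,115). Next I'll zoom in on both.

Run:
```python
import cv2
def crop(t,x,y,w,h,k):
    i=cv2.imread(f'pics/{t}.png')[y:y+h,x:x+w]; return cv2.resize(i,None,fx=k,fy=k,interpolation=cv2.INTER_CUBIC)
cv2.imwrite('pics/z1.png',crop('scene0',300,240,120,90,6))
cv2.imwrite('pics/z2.png',crop('side0',215,255,120,90,6))
cv2.imwrite('pics/z3.png',crop('scene0',150,90,130,140,4))
cv2.imwrite('pics/z4.png',crop('side0',235,45,130,140,4))
```

```text
(no output)
```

View pics/z1.png

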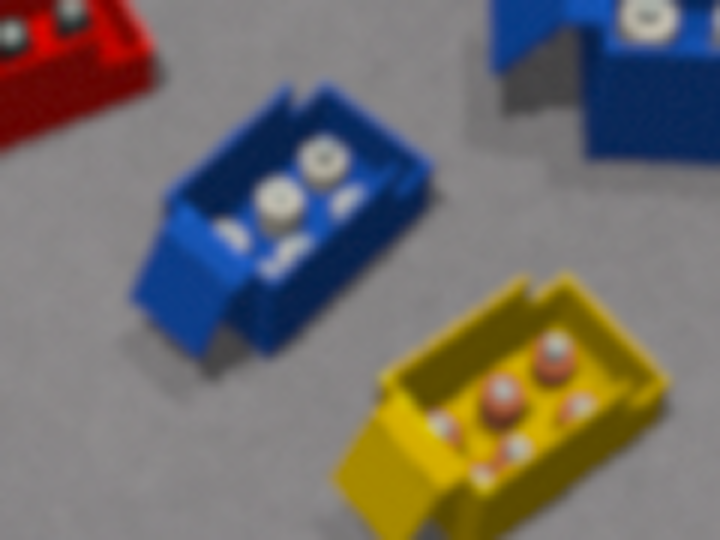

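View pics/z2.png

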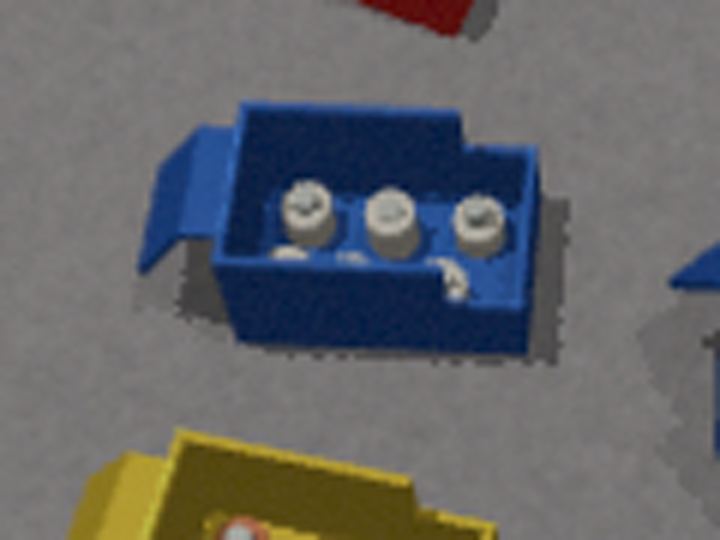

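View pics/z3.png

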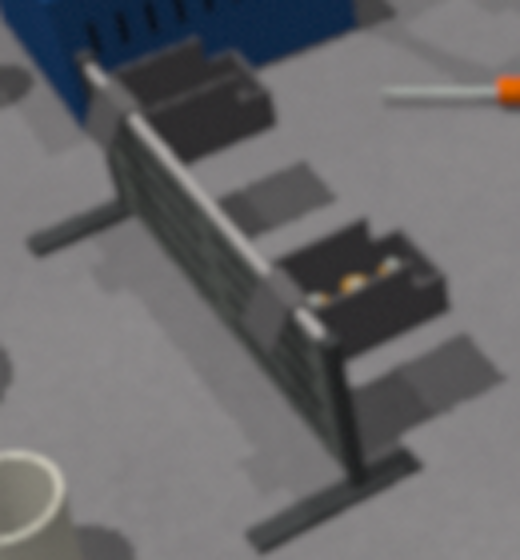

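View pics/z4.png

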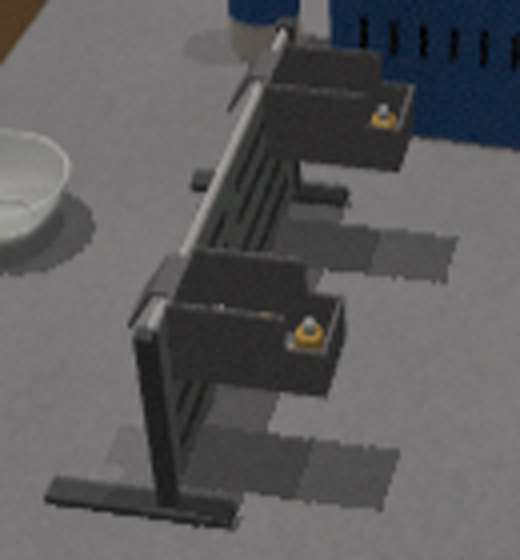

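Run:
```python
from h import *
A=load('scene0');B=load('side0')
f=lambda x0,y0,k,p:[((np.array(q)+.5)/k-.5+[x0,y0]) for q in p]
# bin from side view: rear far, rear near, step near, step far @60 ; front far, front near @36; bottoms@0
P60=plane(B,f(215,255,6,[(243,103),(215,265),(437,267),(460,113)]),.06)
P36=plane(B,f(215,255,6,[(538,148),(524,305)]),.036)
P0=plane(B,f(215,255,6,[(238,342),(524,354)]),0.)
print('side',(P60*1e3).round(),(P36*1e3).round(),(P0*1e3).round())
Q60=plane(A,f(300,240,6,[(172,195),(268,270)]),.06);Q36=plane(A,f(300,240,6,[(325,85),(432,165)]),.036)
Q0=plane(A,f(300,240,6,[(266,355),(428,205)]),0.)
print('scene',(Q60*1e3).round(),(Q36*1e3).round(),(Q0*1e3).round())
print('lip', (plane(B,f(235,45,4,[(190,250),(258,85)]),.15)*1e3).round(),(plane(A,f(150,90,4,[(268,268),(135,115)]),.15)*1e3).round())
print('ends', (plane(B,f(235,45,4,[(150,325),(285,33)]),.148)*1e3).round(),(plane(A,f(150,90,4,[(326,338),(88,65)]),.148)*1e3).round())
```

```text
side [[548. 285.  60.]
 [536. 343.  60.]
 [465. 327.  60.]
 [475. 271.  60.]] [[450. 265.  36.]
 [439. 322.  36.]] [[537. 343.   0.]
 [440. 323.   0.]]
scene [[547. 285.  60.]
 [536. 335.  60.]] [[454. 265.  36.]
 [441. 322.  36.]] [[537. 338.   0.]
 [439. 320.   0.]]
lip [[ 618. -136.  150.]
 [ 631. -332.  150.]] [[ 621. -135.  150.]
 [ 630. -336.  150.]]
ends [[ 620.  -62.  148.]
 [ 632. -408.  148.]] [[ 618.  -56.  148.]
 [ 635. -413.  148.]]
```

```bash
cat >> h.py <<'E'
from scipy.spatial.transform import Rotation as Ro
def delta(pos,yawdeg):
    s=arm.observe(); R=Ro.from_euler('xyz',s['tcp_rot']); T=Ro.from_euler('xyz',[180,0,yawdeg],degrees=True)
    print('t',round(s['t'],2),'pos',(s['position']*1e3).round(1),'rpy',np.degrees(s['tcp_rot']).round(2),'w',round(s['gripper_width']*1e3,1),'F',np.round(s['ft_force'],1))
    print('shift',(R.inv().apply(np.array(pos)/1e3-s['position'])*1e3).round(1),'turn',(R.inv()*T).as_rotvec(degrees=True).round(2))
E
python3 - <<'E'
from h import *
delta([505,306,190],11.9)
E
```

```text
t 0.15 pos [ 166.2 -576.3  221.7] rpy [-179.91   -0.     16.09] w 87.9 F [ 0.4 -0.9  0.1]
shift [ 570.  -753.8   33. ] turn [-0.09 -0.    4.19]
```

apply_moves(
  targets="28 -37.5 0 0 0 0;28 -37.5 0 0 0 0;28 -37.5 0 0 0 0;28 -37.5 0 0 0 0;28 -37.5 0 0 0 0;28 -37.5 0 0 0 0;28 -37.5 0 0 0 0;28 -37.5 0 0 0 0;28 -37.5 0 0 0 0;28 -37.5 0 0 0 0;28 -37.5 0 0 0 0;28 -37.5 0 0 0 0",
  jaw=1,
)

```text
t: 1.35
position: [0.3645, -0.0491, 0.2227]
tcp_rot: [3.141, -0.001, 0.281]
ft_force: [1.3, -0.8, 0.7]
gripper_width: 0.0879
```

apply_moves(
  targets="28 -37.5 0 0 0 0;28 -37.5 0 0 0 0;28 -37.5 0 0 0 0;28 -37.5 0 0 0 0;28 -37.5 0 0 0 0;28 -37.5 0 0 0 0;28 -37.5 0 0 0 0;28 -37.5 0 0 0 4.2;0 0 0 0 0 0;0 0 0 0 0 0",
)

```text
t: 2.35
position: [0.4962, 0.2999, 0.221]
tcp_rot: [3.14, 0.003, 0.21]
ft_force: [-0.4, -1.2, 0.5]
gripper_width: 0.088
```

Run:
```python
from h import *
shot('wrist','w1')
delta([505,306,190],11.9)
```

```text
t 2.4 pos [496.3 299.1 222.1] rpy [1.7996e+02 7.0000e-02 1.1940e+01] w 88.2 F [-0.1  0.2  1. ]
shift [10.  -5.  32.1] turn [0.04 0.07 0.04]
```

View pics/w1.png

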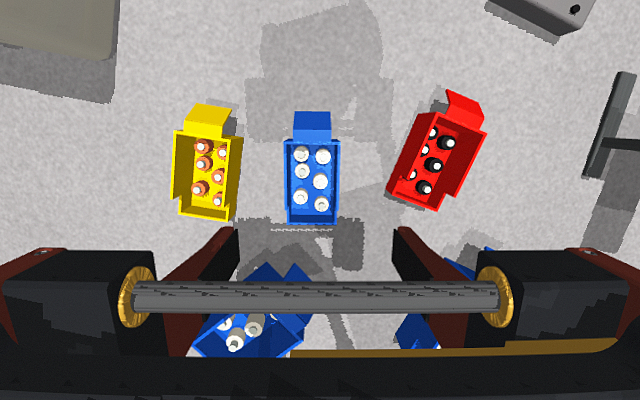

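Run:
```python
from h import *
import cv2
C=load('w1')
i=cv2.imread('pics/w1.png')[90:240,160:360]; cv2.imwrite('pics/z5.png',cv2.resize(i,None,fx=4,fy=4,interpolation=cv2.INTER_CUBIC))
h=cv2.cvtColor(C['color'],cv2.COLOR_RGB2HSV); m=cv2.inRange(h,(105,100,60),(125,255,255)); m[232:]=0
n,l,st,ce=cv2.connectedComponentsWithStats(m)
for k in range(1,n):
    if st[k,4]>300: print(st[k],ce[k])
m2=cv2.inRange(h,(20,100,60),(35,255,255));m2[232:]=0
n,l,st,ce=cv2.connectedComponentsWithStats(m2)
for k in range(1,n):
    if st[k,4]>300: print(st[k])
p=proj(C,[[505+40*a,306+40*b,60] for a,b in [(0,0)]]);print(p)
```

```text
[ 283  111   58  114 4591] [311.55826617 169.23480723]
[ 170  103   74  119 5675]
[[527.51521572 777.1491727 ]]
```

View pics/z5.png

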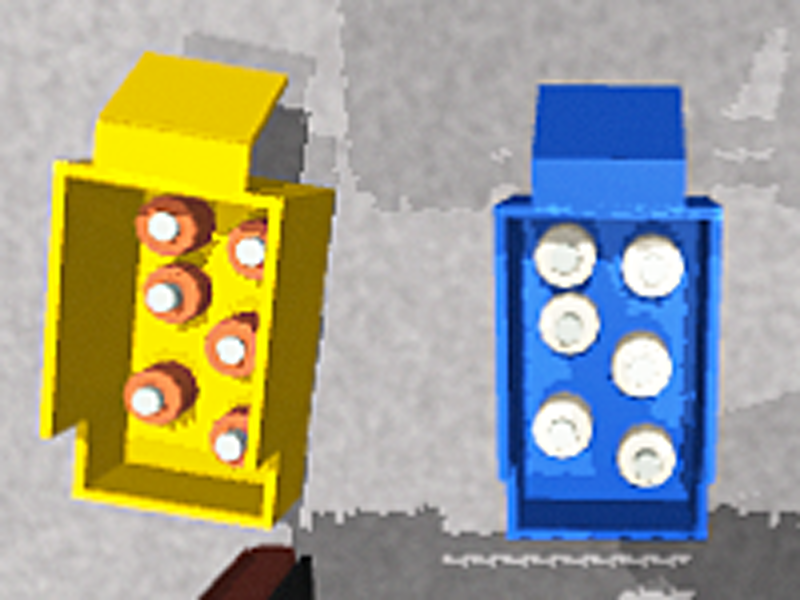

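Run:
```python
from h import *
C=load('w1')
f=lambda p:[((np.array(q)+.5)/4-.5+[160,90]) for q in p]
a=plane(C,f([(497,205),(720,207),(500,480),(713,485)]),.06)[:,:2]*1e3
b=plane(C,f([(508,537),(706,538)]),.036)[:,:2]*1e3
y=plane(C,f([(332,190),(300,515)]),.0)[:,:2]*1e3
print(a.round(1),b.round(1),y.round(1))
r=a[:2].mean(0);fr=b.mean(0);d=r-fr;print(r,fr,(r+fr)/2,np.linalg.norm(d),np.degrees(np.arctan2(d[1],d[0])))
e=a[1]-a[0];print(np.degrees(np.arctan2(e[1],e[0]))+90, np.linalg.norm(e))
c=(r+fr)/2;u=d/np.linalg.norm(d);print('yellow rel',(y-c)@np.c_[u,[-u[1],u[0]]])
```

```text
[[536.9 341.3]
 [548.5 284.3]
 [463.7 326.7]
 [474.6 269. ]] [[439.5 322.1]
 [451.6 263.9]] [[526.4 397.2]
 [420.  391.6]]
[542.71880934 312.78818043] [445.55573842 293.00056502] [494.13727388 302.89437272] 99.15751143772414 11.511078331596414
11.536519663698414 58.1876279133416
yellow rel [[ 50.39761939  85.99395751]
 [-54.92204606 101.72093649]]
```

apply_moves(
  targets="11 -4.3 30 0 0 0.4;0 0 45 0 0 0;0 0 45 0 0 0;0 0 45 0 0 0;0 0 24 0 0 0;0 0 10 0 0 0;0 0 0 0 0 0;0 0 0 0 0 0",
)

```text
t: 3.2
position: [0.5075, 0.3058, 0.0262]
tcp_rot: [-3.141, -0.003, 0.2]
ft_force: [0.1, -0.1, 0.7]
gripper_width: 0.0879
```

Run:
```python
from h import *
delta([506,305.5,23],11.6)
```

```text
t 3.2 pos [507.5 305.8  26.2] rpy [-179.94   -0.2    11.45] w 87.9 F [ 0.1 -0.1  0.7]
shift [-1.6 -0.   3.2] turn [-0.06 -0.2  -0.15]
```

apply_moves(
  targets="0 0 0 0 0 0;0 0 0 0 0 0;0 0 0 0 0 0;0 0 0 0 0 0;0 0 0 0 0 0;0 0 0 0 0 0;0 0 0 0 0 0;0 0 0 0 0 0",
  jaw=0,
  grip_force=25,
)

```text
t: 4.0
position: [0.5066, 0.306, 0.0242]
tcp_rot: [-3.141, -0.001, 0.201]
ft_force: [-0.6, 0.2, 4.5]
gripper_width: 0.0599
```

apply_moves(
  targets="0 0 -15 0 0 0;0 0 -35 0 0 0;0 0 -50 0 0 0;0 0 -50 0 0 0;0 0 -30 0 0 0;0 0 0 0 0 0;0 0 0 0 0 0",
)

```text
t: 4.7
position: [0.5063, 0.3056, 0.2032]
tcp_rot: [3.141, 0.0, 0.2]
ft_force: [-0.8, -0.6, -3.5]
gripper_width: 0.0599
```

Run:
```python
from h import *
shot('wrist','w2');shot('side','s2')
delta([506,305.5,206],2.6)
```

```text
t 4.8 pos [505.5 305.2 200.4] rpy [179.91   0.28  11.48] w 59.8 F [ 0.2 -0.  -2.6]
shift [ 0.5 -0.1 -5.6] turn [0.11 0.28 8.88]
```

View pics/w2.png

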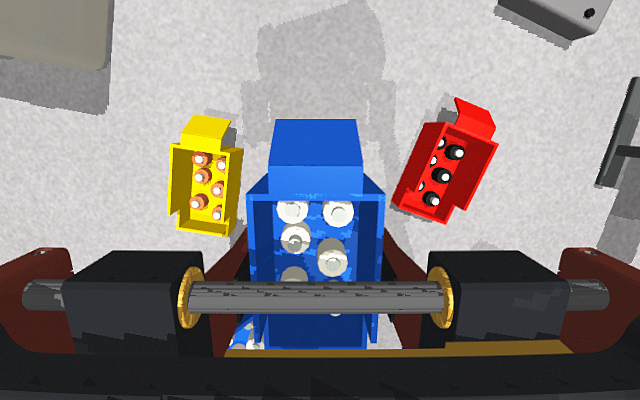

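View pics/s2.png

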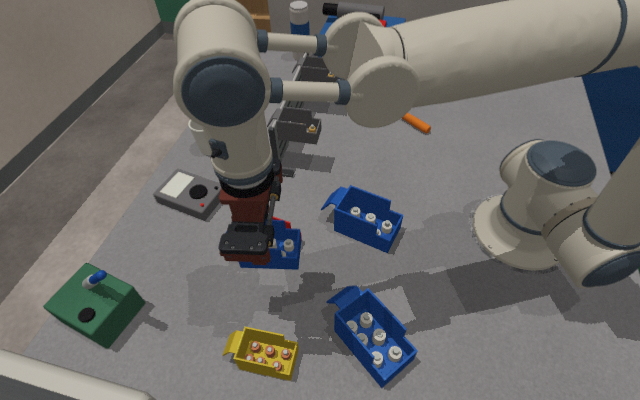

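apply_moves(
  targets="0 0 -4 0 0 4.45;0 20 -4 0 0 4.45;-1 45 0 0 0 0;-1 45 0 0 0 0;-1 45 0 0 0 0;-1 45 0 0 0 0;-1 45 0 0 0 0;-1 45 0 0 0 0;-1 45 0 0 0 0;-1 45 0 0 0 0;-1 45 0 0 0 0;-1 45 0 0 0 0",
)

```text
t: 6.0
position: [0.5179, -0.1656, 0.2086]
tcp_rot: [-3.14, 0.004, 0.045]
ft_force: [0.5, 0.5, -2.0]
gripper_width: 0.0598
```

apply_moves(
  targets="0 45 0 0 0 0;0 20 0 0 0 0;0 10 0 0 0 0;0 0 0 0 0 0;0 0 0 0 0 0;0 0 0 0 0 0",
)

```text
t: 6.6
position: [0.5227, -0.2375, 0.2114]
tcp_rot: [-3.141, 0.0, 0.047]
ft_force: [-0.4, -0.3, -1.4]
gripper_width: 0.0601
```

Run:
```python
from h import *
shot('wrist','w3');delta([522,-240,205],2.6)
```

```text
t 6.65 pos [ 522.8 -237.6  211.7] rpy [-1.7999e+02 -1.0000e-02  2.6900e+00] w 60.2 F [ 0.1  1.  -2.8]
shift [-0.9  2.3  6.7] turn [-0.01 -0.01  0.09]
```

View pics/w3.png

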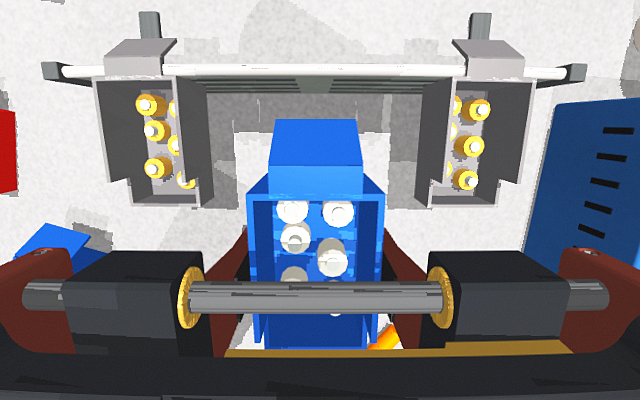

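Run:
```python
from h import *
i=cv2.imread('pics/w3.png')
cv2.imwrite('pics/z6.png',cv2.resize(i[30:100,30:230],None,fx=4,fy=4,interpolation=cv2.INTER_CUBIC))
cv2.imwrite('pics/z7.png',cv2.resize(i[30:100,400:600],None,fx=4,fy=4,interpolation=cv2.INTER_CUBIC))
cv2.imwrite('pics/z8.png',cv2.resize(i[110:210,235:395],None,fx=5,fy=5,interpolation=cv2.INTER_CUBIC))
g=cv2.cvtColor(i,cv2.COLOR_BGR2GRAY)
for c in (200,240,280,320,360,400): print(c,g[58:86,c])
```

```text
200 [226 222 223 220 221 229 246 252 252 253 254 253 250 245 240 233 205 148
 123 124 100  70  48  84 113  81  80  83]
240 [230 230 232 231 229 228 251 254 254 255 255 254 249 243 238 229 195 140
 106 109  91  67  57  93 107  75  57  81]
280 [227 227 227 226 223 227 252 251 253 255 255 254 249 244 238 229 191 137
 101 108  95  60  56  96 109  82  52  90]
320 [224 230 232 230 228 229 251 251 253 255 255 255 250 244 239 229 195 139
 104 101 106 107 106 108 105 109 105 109]
360 [225 227 230 231 229 210 251 252 252 255 255 255 251 245 240 233 204 157
 110 104  96  73  52  82 111  95  64  74]
400 [225 224 226 226 227 228 244 253 207 255 255 255 253 247 241 237 246 211
 124 110 116  97  70  60 108 120  87  63]
```

View pics/z6.png

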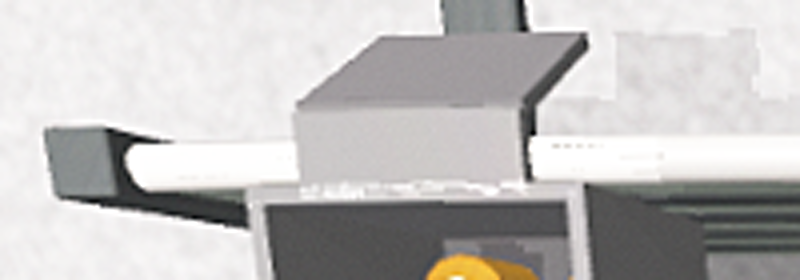

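View pics/z7.png

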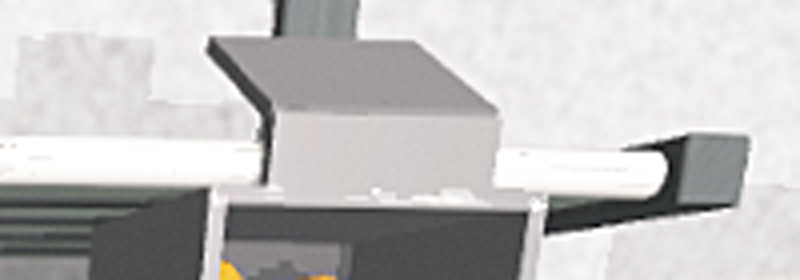

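View pics/z8.png

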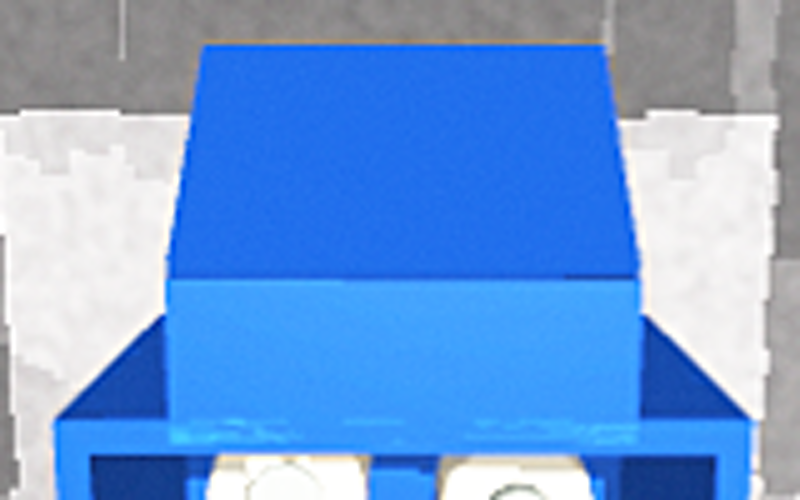

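Run:
```python
from h import *
C=load('w3'); tcp=np.array([522.8,-237.6,211.7])
yaw=np.radians(2.69);X=np.array([np.cos(yaw),np.sin(yaw)]);Y=np.array([-X[1],X[0]])
def rel(n,uv,z):
    p=plane(C,uv,z/1e3)[:,:2]*1e3; q=p-tcp[:2]; print(n,'world',p.round(1).tolist(),'tool(X,Y)',np.c_[q@X,q@Y].round(1).tolist())
f=lambda x0,y0,k,p:[((np.array(q)+.5)/k-.5+[x0,y0]) for q in p]
zt=tcp[2]-24.5
rel('rail',[(c,r) for c,r in [(200,69),(240,69),(280,69),(320,69),(360,69),(400,69.2)]],146)
rel('rail ends',f(30,30,4,[(130,167)])+f(400,30,4,[(665,173)]),146)
rel('greylip crease', f(30,30,4,[(297,104),(518,106)])+f(400,30,4,[(272,110),(498,112)]),153)
rel('wall top grey', f(30,30,4,[(248,190),(585,188)])+f(400,30,4,[(208,190),(546,198)]),153)
rel('bin crease',f(235,110,5,[(170,279),(638,279)]),zt+60)
rel('bin wall',f(235,110,5,[(55,418),(752,418)]),zt+60)
rel('skirt end',f(235,110,5,[(204,44),(605,44)]),zt+29)
```

```text
rail world [[622.7, -152.5], [623.7, -180.6], [624.9, -208.6], [626.2, -236.6], [627.6, -264.5], [629.0, -292.5]] tool(X,Y) [[103.7, 80.4], [103.5, 52.2], [103.4, 24.1], [103.4, -3.8], [103.4, -31.8], [103.5, -59.8]]
rail ends world [[618.2, -52.0], [634.4, -412.8]] tool(X,Y) [[104.0, 180.9], [103.2, -180.3]]
greylip crease world [[628.2, -88.8], [628.9, -127.3], [638.2, -336.0], [640.6, -375.4]] tool(X,Y) [[112.2, 143.7], [111.1, 105.2], [110.7, -103.7], [111.2, -143.1]]
wall top grey world [[614.0, -78.6], [616.1, -138.1], [624.8, -326.8], [627.4, -386.7]] tool(X,Y) [[98.5, 154.6], [97.9, 95.0], [97.7, -93.9], [97.5, -153.8]]
bin crease world [[571.0, -216.4], [572.8, -255.3]] tool(X,Y) [[49.1, 18.9], [49.2, -20.0]]
bin wall world [[558.7, -206.8], [561.5, -266.0]] tool(X,Y) [[37.3, 29.1], [37.3, -30.2]]
skirt end world [[590.4, -215.0], [592.3, -255.0]] tool(X,Y) [[68.6, 19.4], [68.6, -20.6]]
```

apply_moves(
  targets="15 -1 0 0 0 0;20 0 0 0 0 0;16 0 0 0 0 0;8 0 10 0 0 0;2 0 20 0 0 0;0 0 20 0 0 0;0 0 6 0 0 0;0 0 0 0 0 0;0 0 0 0 0 0;0 0 0 0 0 0",
)

```text
t: 7.65
position: [0.5839, -0.2354, 0.1573]
tcp_rot: [3.14, -0.002, 0.045]
ft_force: [-0.7, 0.7, -1.7]
gripper_width: 0.0602
```

Run:
```python
from h import *
shot('wrist','w4');delta([583.7,-233.8,117.5],2.6);shot('side','s4')
i=cv2.imread('pics/s4.png');cv2.imwrite('pics/s4z.png',cv2.resize(i[40:190,210:370],None,fx=4,fy=4))
```

```text
t 7.7 pos [ 583.9 -235.4  157.2] rpy [ 1.7994e+02 -1.2000e-01  2.5900e+00] w 60.3 F [-0.2  0.8 -2.1]
shift [-0.2 -1.7 39.7] turn [ 0.06 -0.12 -0.01]
```

View pics/w4.png

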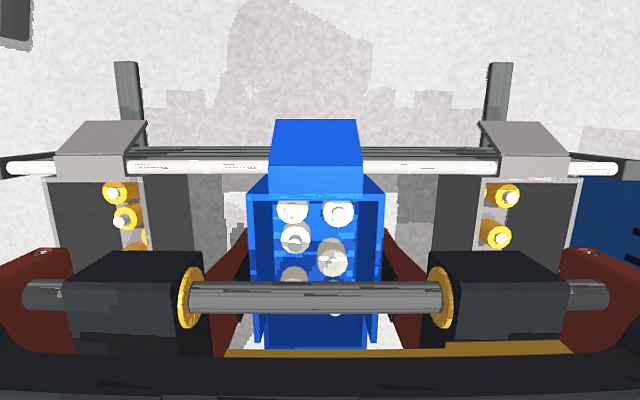

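View pics/s4z.png

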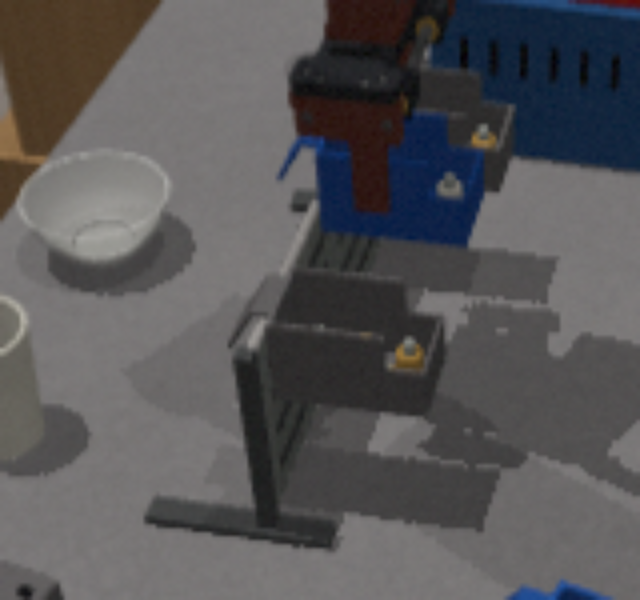

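Run:
```python
from h import *
i=cv2.imread('pics/w4.png');g=cv2.cvtColor(i,cv2.COLOR_BGR2GRAY)
for c in (160,200,220,400,440,470): print(c,g[140:185,c])
cv2.imwrite('pics/z9.png',cv2.resize(i[110:200,100:270],None,fx=4,fy=4,interpolation=cv2.INTER_CUBIC))
cv2.imwrite('pics/z10.png',cv2.resize(i[110:200,370:540],None,fx=4,fy=4,interpolation=cv2.INTER_CUBIC))
```

```text
160 [218 212 215 217 217 227 148  91 109  68  60 101  62  60  95  85  71 110
 127 121 209 240 245 246 248 251 255 195 252 247 241 236 231 206  56  70
  75  74  77  77  75  77  77  75  79]
200 [219 221 226 224 221 226 133  99 129  60 124 138  52 124 133 100  55 122
 132 127 194 244 246 247 249 251 254 252 249 243 241 235 227 192 116 127
 132 132 134 133 134 133 126 123 124]
220 [218 218 216 214 214 229 122  96 131  48 128 134  50 111 135  96  73 127
 128 134 196 242 245 247 249 252 254 253 249 243 241 234 226 190 119 125
 125 124 127 130 131 134 131 131 128]
400 [213 209 210 208 221 229 178  53 133  88 110 135  93  93 132 115  53 114
 117 127 162 244 246 247 225 255 255 254 251 246 241 237 232 204 120 121
 127 127 130 133 133 132 129 127 127]
440 [208 212 213 210 212 216 183  80 112  76  61  81  96  91 117 145  55 107
 114 124 147 244 245 246 248 250 253 253 251 246 243 238 234 218  98  58
  69  70  71  73  72  69  72  71  69]
470 [209 211 215 212 214 222 198 122 116  91  60  82  80  60  62 108  66  99
 114 127 133 238 249 252 252 253 254 255 254 254 252 250 249 250 150  55
  68  71  72  72  72  73  71  71  71]
```

View pics/z9.png

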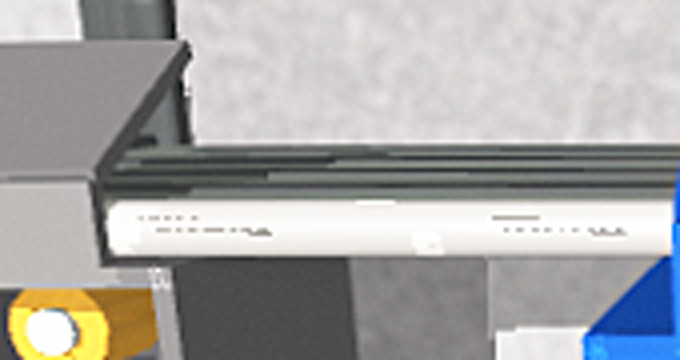

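View pics/z10.png

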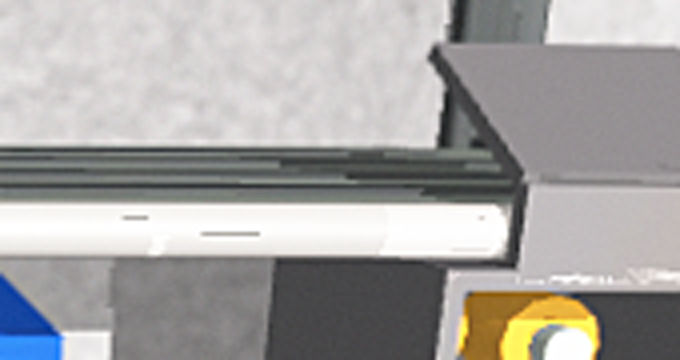

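Run:
```python
from h import *
C=load('w4'); tcp=np.array([583.9,-235.4,157.2])
yaw=np.radians(2.59);X=np.array([np.cos(yaw),np.sin(yaw)]);Y=np.array([-X[1],X[0]])
def rel(n,uv,z):
    p=plane(C,uv,z/1e3)[:,:2]*1e3; q=p-tcp[:2]; print(n,'tool(X,Y)',np.c_[q@X,q@Y].round(1).tolist())
f=lambda x0,y0,k,p:[((np.array(q)+.5)/k-.5+[x0,y0]) for q in p]
rel('rail',[(160,166.4),(220,166.5),(400,166.8),(440,166.9),(470,167)],146)
rel('grey',f(100,110,4,[(103,180)])+f(370,110,4,[(523,182)]),153)
zt=tcp[2]-24.5
rel('bin crease',f(235,110,5,[(170,279),(638,279)]),zt+60)
rel('bin wall',f(235,110,5,[(55,418),(752,418)]),zt+60)
```

```text
rail tool(X,Y) [[42.6, 88.8], [42.4, 53.9], [42.3, -49.2], [42.3, -72.4], [42.3, -89.9]]
grey tool(X,Y) [[50.1, 103.8], [49.9, -102.6]]
bin crease tool(X,Y) [[49.1, 18.9], [49.1, -20.1]]
bin wall tool(X,Y) [[37.2, 29.2], [37.2, -30.3]]
```

apply_moves(
  targets="-0.5 -1 8 0 0 0;0 0 8 0 0 0;0 0 8 0 0 0;0 0 5 0 0 0;0 0 3 0 0 0;0 0 0 0 0 0;0 0 0 0 0 0",
)

```text
t: 8.45
position: [0.583, -0.2343, 0.1238]
tcp_rot: [3.141, -0.0, 0.045]
ft_force: [0.6, 0.1, -2.5]
gripper_width: 0.0601
```

apply_moves(
  targets="0 0 2 0 0 0;0 0 2 0 0 0;0 0 0 0 0 0;0 0 0 0 0 0",
)

```text
t: 8.85
position: [0.5829, -0.2342, 0.1196]
tcp_rot: [-3.142, 0.0, 0.045]
ft_force: [0.3, -0.5, -2.3]
gripper_width: 0.0602
```

Run:
```python
from h import *
shot('wrist','w5');delta([583.7,-233.8,117.5],2.6);shot('side','s5')
i=cv2.imread('pics/s5.png');cv2.imwrite('pics/s5z.png',cv2.resize(i[40:190,210:370],None,fx=4,fy=4))
```

```text
t 8.9 pos [ 582.9 -234.3  119.7] rpy [180.    -0.     2.59] w 60.1 F [ 0.6  1.  -2.3]
shift [ 0.8 -0.4  2.2] turn [ 0.   -0.   -0.01]
```

View pics/w5.png

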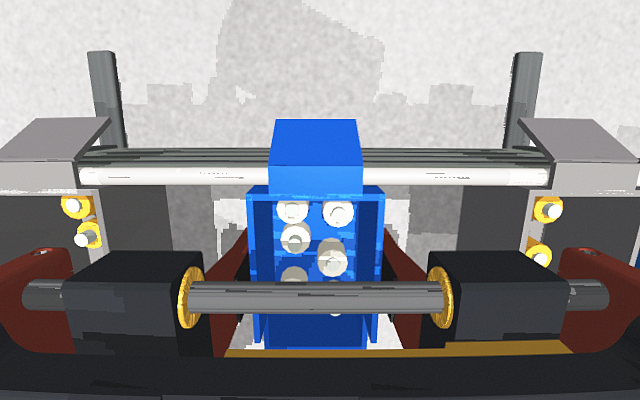

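View pics/s5z.png

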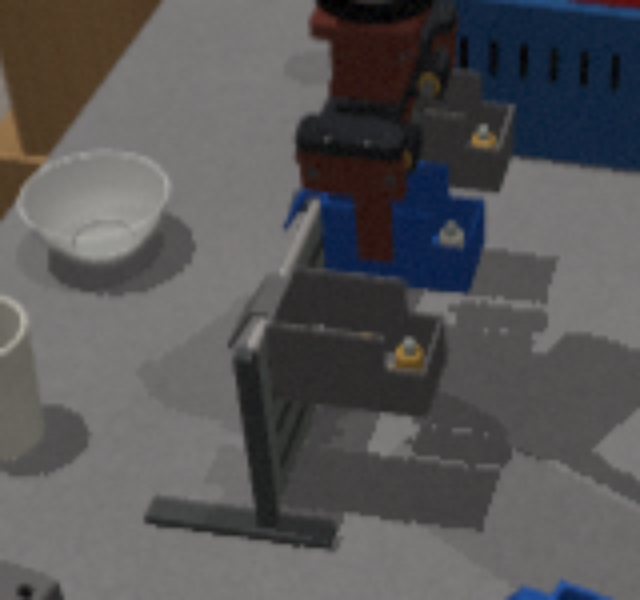

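The lip is over the rail and there's no contact force yet. I'll lower it gently until it seats.

apply_moves(
  targets="0 0 1 0 0 0;0 0 1 0 0 0;0 0 0 0 0 0;0 0 0 0 0 0",
)

```text
t: 9.35
position: [0.5828, -0.2342, 0.1175]
tcp_rot: [-3.141, 0.0, 0.045]
ft_force: [-0.4, 0.2, -2.4]
gripper_width: 0.0598
```

apply_moves(
  targets="0 0 1 0 0 0;0 0 0 0 0 0;0 0 0 0 0 0",
)

```text
t: 9.65
position: [0.583, -0.2343, 0.1172]
tcp_rot: [3.141, -0.001, 0.045]
ft_force: [-1.6, 0.6, 0.6]
gripper_width: 0.0601
```

It's seated: contact at z=117.2, against 117.5 predicted. Now I'll release.

apply_moves(
  targets="0 0 0 0 0 0;0 0 0 0 0 0;0 0 0 0 0 0;0 0 0 0 0 0;0 0 0 0 0 0;0 0 0 0 0 0",
  jaw=1,
)

```text
t: 10.25
position: [0.5829, -0.2343, 0.1166]
tcp_rot: [-3.142, 0.0, 0.045]
ft_force: [-0.0, 0.3, 0.9]
gripper_width: 0.088
```

Run:
```python
from h import *
shot('wrist','w6');delta([583.7,-233.8,117.5],2.6)
```

```text
t 10.3 pos [ 582.9 -234.3  116.6] rpy [-180.      0.      2.59] w 87.7 F [ 0.  -0.8  0.9]
shift [ 0.8 -0.4 -0.9] turn [-0.    0.   -0.01]
```

View pics/w6.png

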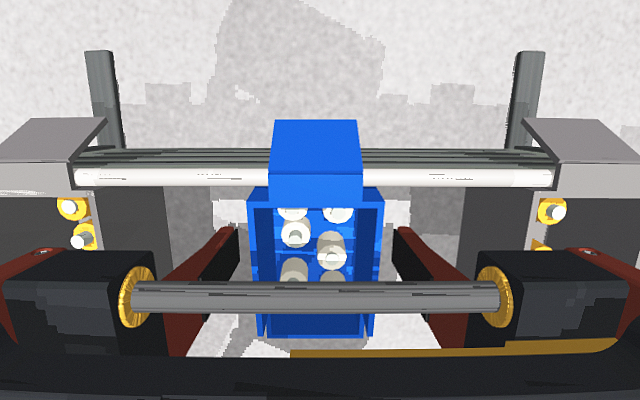

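The bin hangs free between the open fingers, with its lip crease at row ~168 on the rail. I'll retract straight up, then back.

apply_moves(
  targets="0 0 -8 0 0 0;0 0 -25 0 0 0;0 0 -45 0 0 0;0 0 -45 0 0 0;-45 0 -25 0 0 0;-45 0 0 0 0 0;-45 0 0 0 0 0;-40 0 0 0 0 0;0 0 0 0 0 0;0 0 0 0 0 0",
)

```text
t: 11.3
position: [0.4091, -0.2423, 0.2652]
tcp_rot: [3.14, -0.002, 0.044]
ft_force: [-0.9, -0.5, -0.4]
gripper_width: 0.0877
```

Run:
```python
from h import *
for n in ['scene','side','wrist']: shot(n,n+'7')
i=cv2.imread('pics/side7.png');a=cv2.resize(i[40:190,210:370],None,fx=4,fy=4)
cv2.imwrite('pics/s7z.png',a)
```

```text
(no output)
```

View pics/s7z.png

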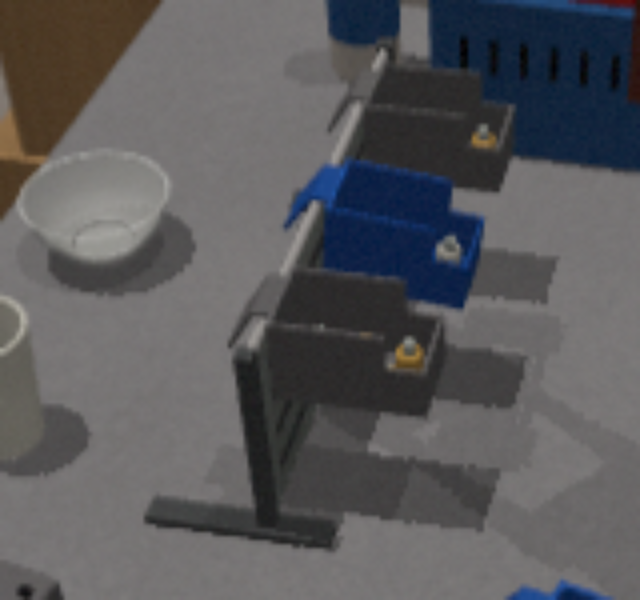

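View pics/scene7.png

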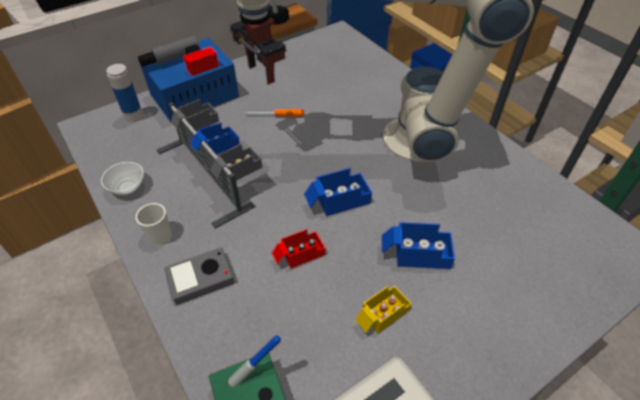

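View pics/wrist7.png

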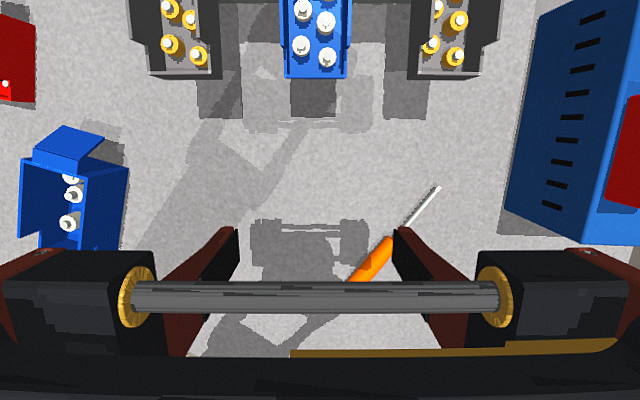

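The side view suggests the blue bin's nose droops: its bottom edge slopes more than those of the grey bins. I'll measure the tilt by intersecting rays with the vertical plane of its near wall, using a grey bin as the reference.

Run:
```python
from h import *
i=cv2.imread('pics/side7.png')
cv2.imwrite('pics/s7y.png',cv2.resize(i[75:150,270:345],None,fx=8,fy=8,interpolation=cv2.INTER_CUBIC))
cv2.imwrite('pics/s7x.png',cv2.resize(i[100:155,262:337],None,fx=8,fy=8,interpolation=cv2.INTER_CUBIC))
```

View pics/s7y.png

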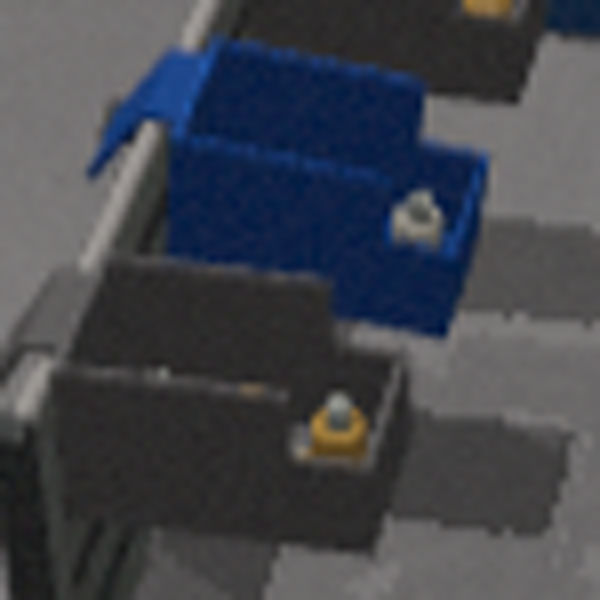

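View pics/s7x.png

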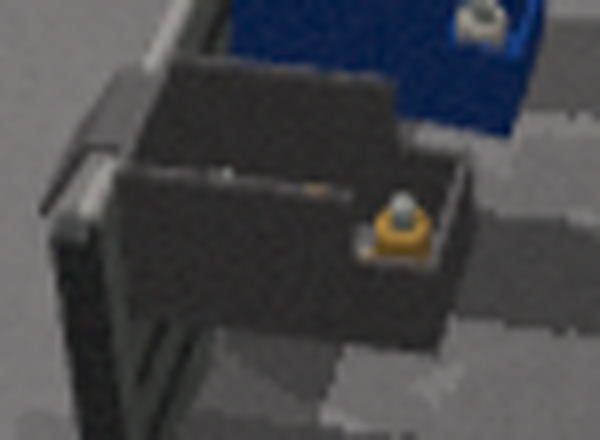

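Run:
```python
from h import *
B=load('side7')
G=np.array([.6265,-.2345,.146]);yaw=np.radians(2.6);X=np.array([np.cos(yaw),np.sin(yaw),0]);Y=np.array([-X[1],X[0],0])
def pl(uv,y):
    uv=[((np.array(q)+.5)/8-.5+[270,75]) for q in uv]
    o,d=ray(B,uv);t=((G+Y*y/1e3-o)@Y)/(d@Y);P=o+d*t[:,None]-G
    return np.c_[P@X,P[:,2]+.146]*1e3
for n,uv,y in [('blue near',[(172,138),(393,178),(445,335)],30),('blue far',[(220,42),(422,85),(487,155)],-30),('grey near',[(50,372),(290,395),(372,550)],155),('grey far',[(108,262),(330,283),(403,352)],95)]:
    p=pl(uv,y);e=p[1]-p[0];print(n,p.round(1).tolist(),'tilt',np.degrees(np.arctan2(-e[1],-e[0])).round(1), np.linalg.norm(e).round(1))
print('lip end blue',pl([(92,178)],20).round(1),)
```

```text
blue near [[-9.5, 150.0], [-84.7, 143.9], [-101.9, 81.6]] tilt 4.6 75.4
blue far [[-10.9, 148.4], [-82.1, 139.8], [-105.0, 114.2]] tilt 6.9 71.7
grey near [[-3.1, 149.3], [-79.4, 151.8], [-103.5, 93.0]] tilt -1.9 76.3
grey far [[-5.0, 146.8], [-78.2, 148.8], [-101.5, 124.8]] tilt -1.5 73.2
lip end blue [[ 23.4 122.8]]
```

The blue bin is hooked and centred, but it droops about 6–7° relative to the grey bins. It sits about 5 mm towards the robot and about 1–2 mm high, with the skirt riding on the rail. I'll regrip it, level it, press it down, and release more softly.

apply_moves(
  targets="45 0 0 0 0 0;45 0 0 0 0 0;45 0 0 0 0 0;37 0 0 0 0 0;0 0 45 0 0 0;0 0 45 0 0 0;0 0 35 0 0 0;0 0 20 0 0 0;0 0 2 0 0 0;0 0 0 0 0 0;0 0 0 0 0 0",
)

```text
t: 12.55
position: [0.5824, -0.2345, 0.1189]
tcp_rot: [3.14, -0.002, 0.046]
ft_force: [0.2, -1.4, -0.2]
gripper_width: 0.088
```

Run:
```python
from h import *
shot('wrist','w8');delta([580,-234.3,117.5],2.6)
```

```text
t 12.6 pos [ 582.4 -234.6  119.2] rpy [ 1.7991e+02 -1.7000e-01  2.6100e+00] w 87.7 F [ 0.4  0.5 -0.8]
shift [-2.4 -0.4  1.7] turn [ 0.09 -0.17  0.01]
```

View pics/w8.png

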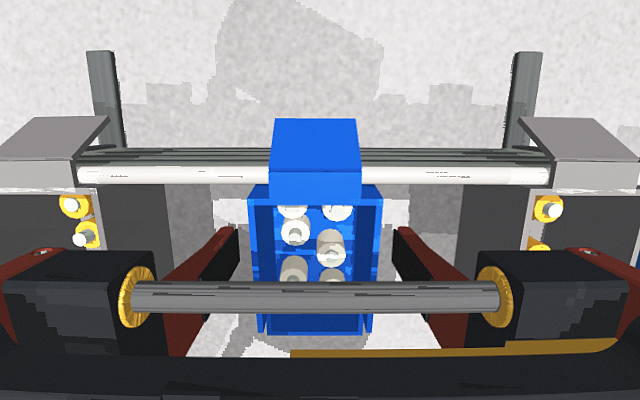

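apply_moves(
  targets="0 0 0 0 0 0;0 0 0 0 0 0;0 0 0 0 0 0;0 0 0 0 0 0;0 0 0 0 0 0;0 0 0 0 0 0;0 0 0 0 0 0",
  jaw=0,
  grip_force=20,
)

```text
t: 13.3
position: [0.5812, -0.2344, 0.1172]
tcp_rot: [3.141, -0.0, 0.045]
ft_force: [-0.8, 0.9, 3.0]
gripper_width: 0.06
```

apply_moves(
  targets="0.3 0 -1.6 0 -1.7 0;0.3 0 -1.5 0 -1.7 0;0.3 0 -1.4 0 -1.7 0;0.3 0 -1.3 0 -1.7 0;0 0 0 0 0 0;0 0 0 0 0 0",
)

```text
t: 13.9
position: [0.5828, -0.2344, 0.1227]
tcp_rot: [3.141, 0.118, 0.045]
ft_force: [-1.2, -1.5, 1.7]
gripper_width: 0.0592
```

```bash
cat > tilt.py <<'E'
from h import *
import sys
E
python3 - <<'E'
from h import *
shot('wrist','w9');delta([580,-234.3,117.5],2.6);shot('side','s9')
i=cv2.imread('pics/s9.png');cv2.imwrite('pics/s9y.png',cv2.resize(i[75:150,270:345],None,fx=8,fy=8,interpolation=cv2.INTER_CUBIC))
E
```

```text
t 13.95 pos [ 582.8 -234.4  122.7] rpy [179.99   6.74   2.59] w 60.1 F [ 0.4 -0.4  1.8]
shift [-2.1 -0.2  5.5] turn [ 0.01  6.74 -0.01]
```

View pics/s9y.png

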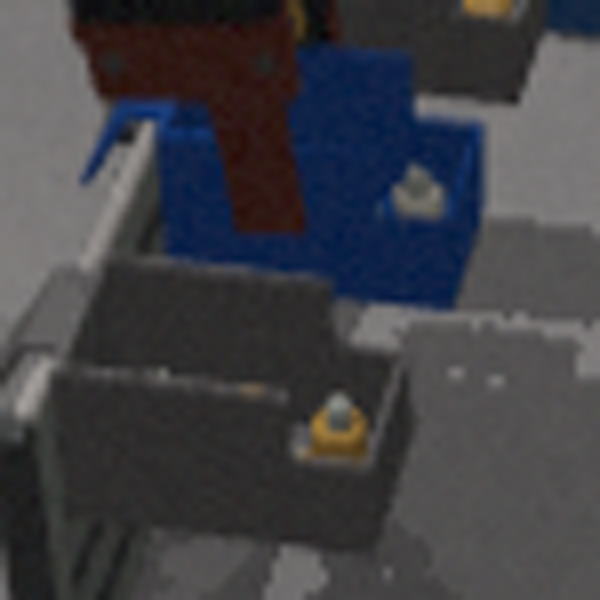

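View pics/w9.png

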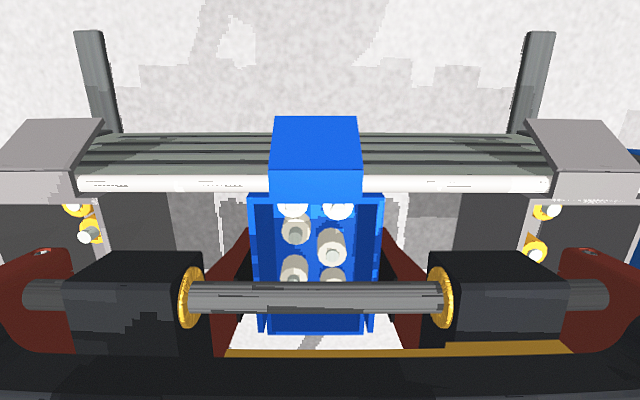

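apply_moves(
  targets="0.2 0 1 0 0 0;0.2 0 1 0 0 0;0 0 0 0 0 0;0 0 0 0 0 0",
)

```text
t: 14.4
position: [0.583, -0.2344, 0.1214]
tcp_rot: [3.141, 0.117, 0.045]
ft_force: [-1.2, 1.0, 6.2]
gripper_width: 0.0598
```

apply_moves(
  targets="1 0 0 0 0 0;1 0 0.5 0 0 0;0 0 0 0 0 0;0 0 0 0 0 0",
)

```text
t: 14.8
position: [0.5831, -0.2344, 0.1213]
tcp_rot: [3.141, 0.121, 0.044]
ft_force: [-8.3, 1.7, 9.6]
gripper_width: 0.0599
```

Run:
```python
from h import *
shot('wrist','w10');delta([580,-234.3,117.5],2.6)
```

```text
t 14.85 pos [ 583.2 -234.3  121.3] rpy [179.99   6.94   2.54] w 60.0 F [-8.6  1.   9.1]
shift [-2.7 -0.2  4.2] turn [ 0.    6.94 -0.05]
```

View pics/w10.png

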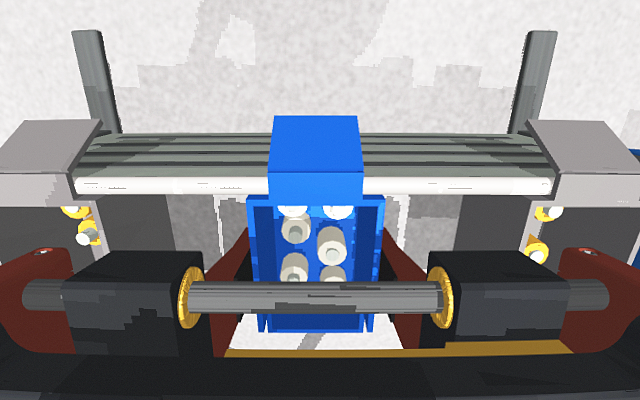

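Now pressed home: the lip crease lines up with the grey ones at row ~172, and the rear wall is against the panel. Soft release.

apply_moves(
  targets="0 0 0 0 0 0;0 0 0 0 0 0;0 0 0 0 0 0",
  grip_force=3,
)

```text
t: 15.15
position: [0.5846, -0.2343, 0.12]
tcp_rot: [3.141, 0.119, 0.045]
ft_force: [-1.4, 0.1, 3.7]
gripper_width: 0.06
```

apply_moves(
  targets="0 0 0 0 0 0;0 0 0 0 0 0;0 0 0 0 0 0",
  jaw=0.7,
)

```text
t: 15.45
position: [0.5847, -0.2339, 0.119]
tcp_rot: [-3.141, 0.119, 0.046]
ft_force: [-0.4, 0.1, -0.7]
gripper_width: 0.0617
```

apply_moves(
  targets="0 0 0 0 0 0;0 0 0 0 0 0;0 0 0 0 0 0;0 0 0 0 0 0",
  jaw=1,
)

```text
t: 15.85
position: [0.5847, -0.2342, 0.1199]
tcp_rot: [-3.142, 0.119, 0.045]
ft_force: [0.7, -1.1, -0.1]
gripper_width: 0.087
```

Run:
```python
from h import *
shot('wrist','w11');delta([580,-234.3,117.5],2.6);shot('side','s11')
i=cv2.imread('pics/s11.png');cv2.imwrite('pics/s11y.png',cv2.resize(i[75:150,270:345],None,fx=8,fy=8,interpolation=cv2.INTER_CUBIC))
```

```text
t 15.9 pos [ 584.7 -234.2  119.9] rpy [180.     6.79   2.59] w 87.5 F [ 0.2 -0.2  0.5]
shift [-4.4 -0.1  3. ] turn [-0.    6.79 -0.01]
```

View pics/s11y.png

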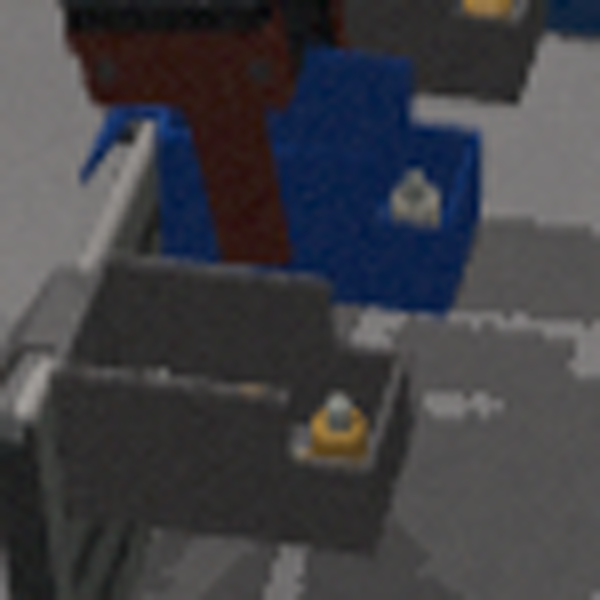

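View pics/w11.png

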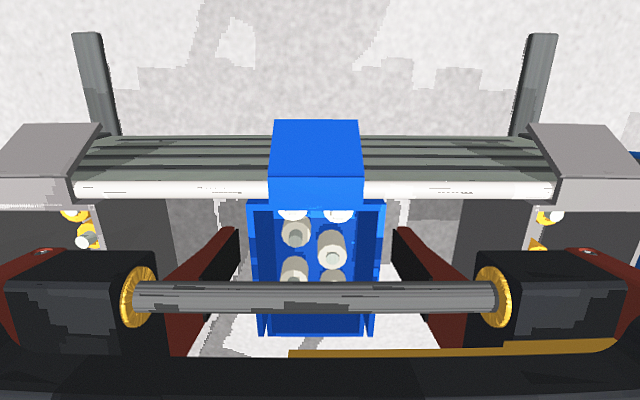

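Much better: it stays near level after release. I'll retract and remeasure.

apply_moves(
  targets="-1 0 -8 0 0 0;-3 0 -25 0 0 0;-5 0 -45 0 0 0;-5 0 -45 0 0 0;-35 0 -20 0 6.8 0;-45 0 0 0 0 0;-45 0 0 0 0 0;-40 0 0 0 0 0;0 0 0 0 0 0;0 0 0 0 0 0;0 0 0 0 0 0",
)

```text
t: 17.05
position: [0.4238, -0.2415, 0.2681]
tcp_rot: [3.141, -0.001, 0.045]
ft_force: [0.1, -0.4, -0.6]
gripper_width: 0.088
```

Run:
```python
from h import *
shot('side','side12');shot('scene','scene12')
i=cv2.imread('pics/side12.png');cv2.imwrite('pics/s12y.png',cv2.resize(i[75:150,270:345],None,fx=8,fy=8,interpolation=cv2.INTER_CUBIC))
```

```text
(no output)
```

View pics/s12y.png

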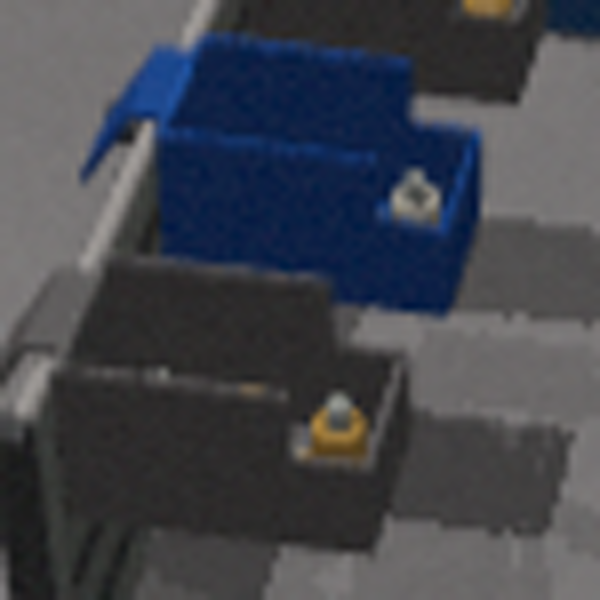

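View pics/scene12.png

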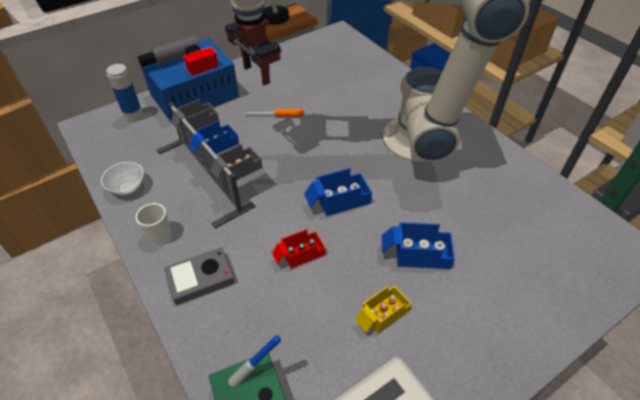

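Run:
```python
from h import *
B=load('side12')
G=np.array([.6265,-.2345,.146]);yaw=np.radians(2.6);X=np.array([np.cos(yaw),np.sin(yaw),0]);Y=np.array([-X[1],X[0],0])
def pl(uv,y):
    uv=[((np.array(q)+.5)/8-.5+[270,75]) for q in uv]
    o,d=ray(B,uv);t=((G+Y*y/1e3-o)@Y)/(d@Y);P=o+d*t[:,None]-G
    return np.c_[P@X,P[:,2]+.146]*1e3
for n,uv,y in [('blue near',[(162,128),(378,157),(445,313)],30),('blue far',[(205,36),(410,58),(480,130)],-30),('grey near',[(50,372),(290,395),(372,550)],155),('grey far',[(108,262),(330,283),(403,352)],95)]:
    p=pl(uv,y);e=p[1]-p[0];print(n,p.round(1).tolist(),'tilt',np.degrees(np.arctan2(-e[1],-e[0])).round(1), np.linalg.norm(e).round(1))
s0=load('scene0')['color'].astype(int);s1=load('scene12')['color'].astype(int)
print('red/yellow change',abs(s0-s1)[225:272,270:328].mean(),abs(s0-s1)[285:335,352:415].mean())
s=arm.observe();print(s['t'],s['gripper_width'])
```

```text
blue near [[-6.4, 153.5], [-79.8, 151.6], [-101.9, 91.0]] tilt 1.5 73.5
blue far [[-5.7, 150.2], [-78.1, 150.1], [-102.5, 124.2]] tilt 0.1 72.3
grey near [[-3.1, 149.3], [-79.4, 151.8], [-103.5, 93.0]] tilt -1.9 76.3
grey far [[-5.0, 146.8], [-78.2, 148.8], [-101.5, 124.8]] tilt -1.5 73.2
red/yellow change 1.0717779408168255 2.0063492063492063
17.15 0.08796701010597494
```

Run:
```python
from h import *
i=cv2.imread('pics/side12.png');cv2.imwrite('pics/s12f.png',cv2.resize(i[45:105,285:345],None,fx=10,fy=10,interpolation=cv2.INTER_CUBIC))
i=cv2.imread('pics/w11.png');cv2.imwrite('pics/w11z.png',cv2.resize(i[100:220,0:200],None,fx=4,fy=4,interpolation=cv2.INTER_CUBIC))
cv2.imwrite('pics/w11y.png',cv2.resize(i[100:220,230:400],None,fx=4,fy=4,interpolation=cv2.INTER_CUBIC))
```

```text
(no output)
```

View pics/s12f.png

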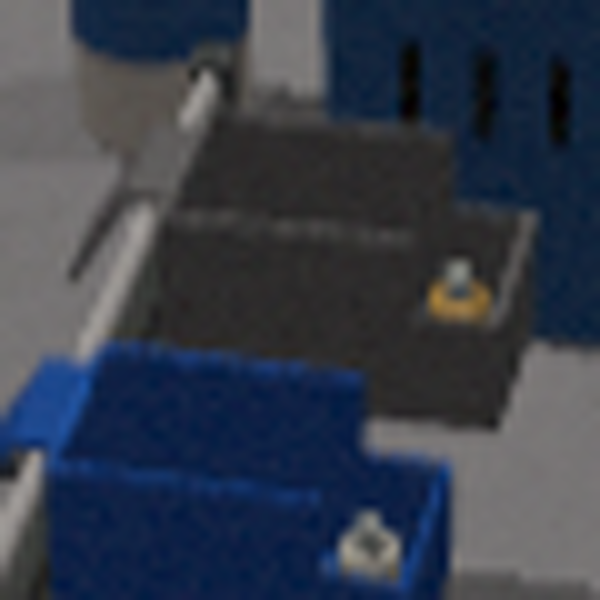

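View pics/w11z.png

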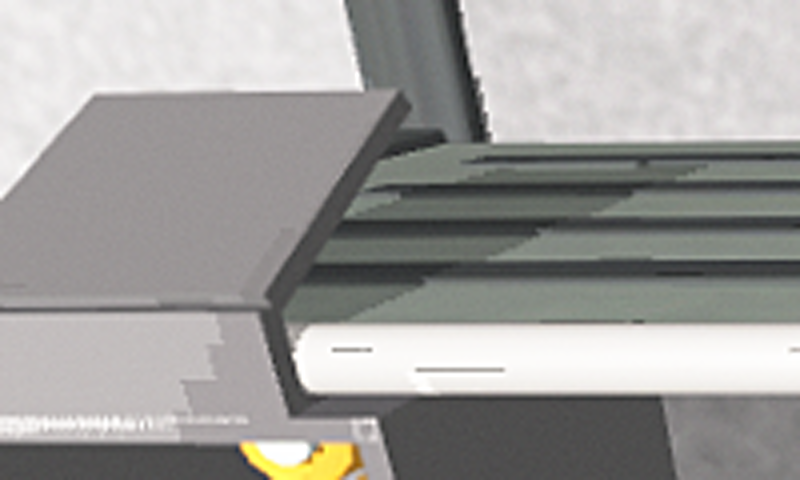

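View pics/w11y.png

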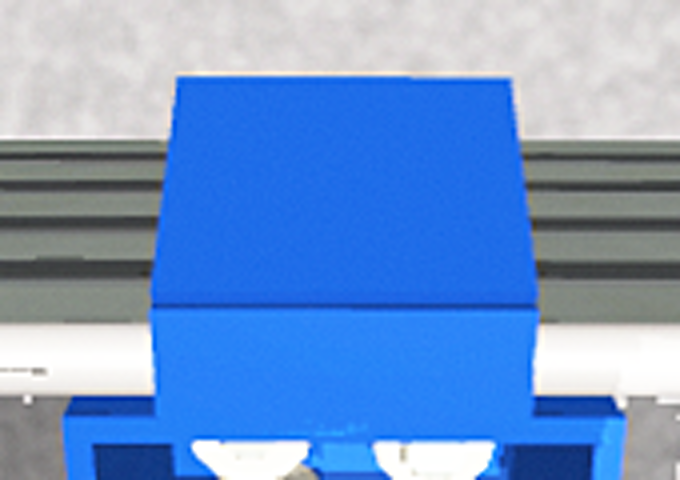

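Run:
```python
from h import *
C=load('w11');f=lambda x0,y0,k,p:[((np.array(q)+.5)/k-.5+[x0,y0]) for q in p]
for z in (.150,.153,.156): 
    p=plane(C,f(230,100,4,[(152,306),(538,306)]),z); g=plane(C,f(0,100,4,[(268,306)]),z);print(z,np.linalg.norm(p[1]-p[0])*1e3,(p*1e3).round(1).tolist(),(g*1e3).round(1))
B=load('side12')
G=np.array([.6265,-.2345,.146]);yaw=np.radians(2.6);X=np.array([np.cos(yaw),np.sin(yaw),0]);Y=np.array([-X[1],X[0],0])
def pl(uv,y):
    o,d=ray(B,f(285,45,10,uv));t=((G+Y*y/1e3-o)@Y)/(d@Y);P=o+d*t[:,None]-G
    return np.c_[P@X,P[:,2]+.146]*1e3
for n,uv,y in [('fargrey near',[(160,215),(415,237),(500,428)],-95),('fargrey far',[(212,115),(452,135),(538,212)],-155),('blue near',[(52,465),(320,497)],30),('blue far',[(105,348),(362,375),(450,463)],-30)]:
    p=pl(uv,y);e=p[1]-p[0];print(n,p.round(1).tolist(),'tilt',np.degrees(np.arctan2(-e[1],-e[0])).round(1))
```

```text
0.15 40.426669798580015 [[632.5, -212.6, 150.0], [634.3, -253.0, 150.0]] [[ 628.8 -126.   150. ]]
0.153 39.43687619177754 [[633.4, -213.0, 153.0], [635.2, -252.4, 153.0]] [[ 629.8 -128.6  153. ]]
0.156 38.44708258497507 [[634.3, -213.5, 156.0], [636.0, -251.9, 156.0]] [[ 630.8 -131.2  156. ]]
fargrey near [[-5.2, 151.3], [-79.7, 152.5], [-104.9, 92.4]] tilt -0.9
fargrey far [[-6.3, 148.6], [-78.8, 149.7], [-104.8, 127.3]] tilt -0.9
blue near [[-6.1, 152.0], [-79.1, 151.3]] tilt 0.6
blue far [[-5.3, 149.2], [-77.9, 149.3], [-102.4, 124.1]] tilt -0.1
```

Run:
```python
from h import *
print(arm.close_job())
```

```text
the job is handed in; nothing more can be done
None
```

The small blue bin hangs on the top rail about in the middle of the gap, low front towards the robot, and the gripper is clear. I handed the job in at about 17 s of the 37 s allowed.

- **First try:** after release the bin drooped about 6–7° at the nose, with its skirt riding on the rail. I regripped it, levelled it, pressed it down and back with about 10 N, and let go softly.
- **Seating:** its lip crease lined up with the grey bins' creases. The wrist view puts the crease at 151–153 mm, against 153 nominal.
- **Level:** the last side-view tilt readings were between about 0 and 1.5° nose-down. The grey bins read 1–2° nose-up in the same view, so the blue bin may really droop about 1–3°.
- **Disagreement:** in the side view the blue bin's rear top edge reads roughly 1–4 mm higher than the grey bins'. That is close to that camera's error, and the wrist view did not show it.
- **Other bins:** comparing the scene picture before and after shows the red and yellow bins unmoved.

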